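Pack a kit of printed parts and leave the failed prints

TASK

Pack one kit of black printed parts into the grey tray: the complete ring over the round post, the long bar in the long pocket, the square sleeve in the square pocket and the round-footed plug in the round pocket. Each must stand upright and flat on the floor of its nest, let go and at rest. Two failed prints, the ring with a gap and the short broken bar, do not belong: leave them where they are.

Things in the scene. Friction and masses are not known exactly. Their poses are not given: they have to be found in the camera images.
- ring_c (a point): Black 3D-printed part standing upright on the table, 40 mm tall; this point is its centre, 20 mm above its underside, z up. Complete ring, 62 mm outside diameter, 46 mm bore, wall 8 mm (faceted, 24 sides). About 40 g.
- bar_c (a point): Black 3D-printed part standing upright on the table, 40 mm tall; this point is its centre, 20 mm above its underside, z up. Long bar, 72 mm along its x, 22 mm across (y), two small brass inserts on its top. About 45 g.
- sleeve_c (a point): Black 3D-printed part standing upright on the table, 40 mm tall; this point is its centre, 20 mm above its underside, z up. Square sleeve, 40 x 40 mm along its x and y, with a square 22 mm hole from top to bottom. About 35 g.
- plug_c (a point): Black 3D-printed part standing upright on the table, 40 mm tall; this point is its centre, 20 mm above its underside, z up. Plug: round foot of 44 mm diameter, 6 mm thick, at the bottom, and on it a square stem of 18 x 18 mm (sides along its x and y). About 25 g.
- failed_ring_c (a point): Black 3D-printed part standing upright on the table, 40 mm tall; this point is its centre, 20 mm above its underside, z up. Failed print: like the ring (62 mm outside, 46 mm bore) but a quarter of it, towards its +x, is missing. To be left alone; the point is the centre of the full circle.
- failed_bar_c (a point): Black 3D-printed part standing upright on the table, 40 mm tall; this point is its centre, 20 mm above its underside, z up. Failed print: a bar of the same 22 mm width, broken off at about 44 mm length (along its x), with a ragged end and only one brass insert. To be left alone.
- nest_post_floor (a point): One of four white nests with grey walls or post, 100 x 100 mm, lying two by two (104 mm apart, order varies) in the fixed grey tray; this point is the centre of its flat floor, 8.5 mm above the table, z up, x and y along its sides. It has no walls but a round post in its middle, 24 mm in diameter and 10 mm high, which goes inside the ring.
- nest_long_floor (a point): One of four white nests with grey walls or post, 100 x 100 mm, lying two by two (104 mm apart, order varies) in the fixed grey tray; this point is the centre of its flat floor, 8.5 mm above the table, z up, x and y along its sides. This one has a long walled pocket, 92 mm inside along its x and 40 mm along its y. Walls 3 mm thick, 6 mm above the floor: a part held with the fingertips over 8 mm above its underside is set down clear of them.
- nest_square_floor (a point): One of four white nests with grey walls or post, 100 x 100 mm, lying two by two (104 mm apart, order varies) in the fixed grey tray; this point is the centre of its flat floor, 8.5 mm above the table, z up, x and y along its sides. This one has a square walled pocket, 62 x 62 mm inside. Walls 3 mm thick, 6 mm above the floor: a part held with the fingertips over 8 mm above its underside is set down clear of them.
- nest_round_floor (a point): One of four white nests with grey walls or post, 100 x 100 mm, lying two by two (104 mm apart, order varies) in the fixed grey tray; this point is the centre of its flat floor, 8.5 mm above the table, z up, x and y along its sides. This one has a round walled pocket, about 64 mm inside diameter. Walls 3 mm thick, 6 mm above the floor: a part held with the fingertips over 8 mm above its underside is set down clear of them.
Mind the look-alikes: they are no part of the job. What is shaped like the part that bears sleeve_c but pink or white is not meant.

How it is judged:
By the outcome, as a careful person would: the job done as asked, in the order asked, and still so for the second after the job is handed in, with the robot touching nothing.
It also fails if it takes over 112 s, if anything falls off the work surface, if the arm or the gripper's body presses on something with over 40 N, if the wrist force passes 120 N, or if a joint passes its speed limit or range.

ROBOT

A 6-joint arm with a two-finger parallel gripper is mounted at the origin on the work surface. World frame = base frame: x ahead of the robot, y to its left, z up, the work surface at z = 0. Lengths are in m, angles in rad, forces in N, time in s.
With the tool pointing down it reaches from about 0.3 to 0.775 m from the base axis. Payload 14.6 kg.
Tool frame: the origin (TCP) lies midway between the tips of the shut fingers; the grasp point (between the pads) lies 19 mm behind it (ctrl.pinch_z is the distance from the TCP to the grasp point, in m); z points along the fingers, y is the line along which they close (so a half turn about z gives the same grasp; the last joint's range is limited). The gripper opens to 94 mm and grips with 3 to 60 N. Pads are 16 mm wide; open, the fingers measure 119 mm over their backs; the gripper's body (75 mm by 177 mm) begins 78 mm behind the grasp point.
Start: joints at [-1.21, 0.3, 1.521, -0, 1.321, -0.067], TCP at [0.228, -0.5, 0.205] pointing down, gripper open.
Joint ranges: [-3.03, 3.03], [-0.79, 2.21], [0.23, 2.52], [-1.04, 4.18], [0, 3.07], [-2.55, 2.55]. Speed limits (rad/s): [2.22, 2.22, 2.57, 3.14, 3.14, 3.14].

INTERFACE

Orientations are given as [roll, pitch, yaw] about the fixed x, y, z axes, in that order (R = Rz(yaw) Ry(pitch) Rx(roll)).
In Python, from station import ctrl gives the robot as it stands.
- The arm moves only by the tool jog_arm, never from a script. Its argument "motion" is a list of rows, each a list of 7 numbers: the shift along the tool's x, y, z in m, then the turn, a rotation vector about the tool's x, y, z in rad, then the opening, from -1 (shut) to 1 (fully open). In form: [[tx, ty, tz, rx, ry, rz, gripper], ...]. A call has 1 to 5 rows; each row shifts and turns the commanded pose from where the row before left it, along the tool's axes as they then stand; what a row does not reach is not made up. A row lasts 1/10 s, in which the tool goes at most 50 mm and 8.59 degrees, less where a joint would pass 70% of its speed; a pose out of reach is approached as far as the arm can. A call is refused whole if a number of a shift passes 0.05 or a number of a turn 0.15, either way. A call with a gripper value outside its range is refused whole. The fingers move at their own pace and stop on an object; "squeeze" is the grip in N (left out, the last holds). Time passes only in rows, so rows that do not move let the fingers close. It gives the time, the measured TCP pose, the force, the opening and the grip force at its end, in the units of the state.
- ctrl.get_obs(): the state, without advancing time (a new reading comes with each control period).
- ctrl.camera(name): name is "side" or "top" or "wrist"; returns the picture (480x640x3 uint8, red, green, blue); there is no depth.
- ctrl.camera_model(name): a dict with "intrinsics" (3x3 intrinsics, pixels), "k1" (the pictures are not rectified: a ray, as slopes to the right and down, at radius r is drawn at 1 + k1 r^2 times it, then the intrinsics apply), "rvec" (rotation vector, rad) and "tvec" (3), from world to camera coordinates, as OpenCV has them. Camera axes: x right, y down, z forward; pixel columns grow to the right and rows downward; lengths in m; the calibration is good to about 2 mm. A picture is of the moment at which its call begins: read the wrist's pose just before it. camera_model takes no time and is no camera call; for the wrist camera it gives the pose at the moment of the call.
- ctrl.hand_in(): hands the job in; it is judged then, once.
The state is a dict: "time_s": time; "qpos": joint angles; "joint_vel": joint speeds; "tau": joint torques, N m; "ee_pos": TCP position; "eef_rot": TCP orientation; "force": force on the tool from outside, world axes, zero at the start; "moment": the same for the moment, N m; "grip_width": finger opening in m; "grip_force": force on a finger pad.
Only numpy, scipy, OpenCV 4.12 (cv2) and the standard library are available. Lean on these libraries where they do the work, as an engineer would, in place of code of your own. Each camera call takes 0.05 s, during which the arm holds its last target. There are 200 camera calls.

## Working session

There is one attempt and no reset: what is moved stays moved. The work goes in short steps, Python scripts to look and compute and a tool call to move; the robot and the scene stay as the last step left them, time stands still between calls to the robot, and variables do not carry over. Pictures are saved under pics/ and viewed, at most 14 in all, crops included, and the job is handed in when it is done.

Besides the shell and the picture viewer there is one more tool, called after "Request:" as a command line: name --pt "numbers of a row" for each row, then --argument value for the rest. jog_arm: Moves the arm, as the interface text tells. Its arguments: {"type":"object","properties":{"motion":{"type":"array"},"squeeze":{"type":"number"}},"required":["motion"]}

```bash
mkdir -p pics; ls
python3 - <<'E'
from station import ctrl
import cv2
for n in("top","side"):
    cv2.imwrite(f"pics/{n}0.png",ctrl.camera(n)[...,::-1]); m=ctrl.camera_model(n);print(m)
o=ctrl.get_obs();print(o["time_s"],o["ee_pos"],o["eef_rot"],ctrl.pinch_z)
E
```

```text
pics
{'intrinsics': array([[533.50461917,   0.        , 322.29649921],
       [  0.        , 533.50461917, 248.92259455],
       [  0.        ,   0.        ,   1.        ]]), 'k1': 0.025178676044944746, 'rvec': array([ 2.17101425, -2.1751816 ,  0.12291133]), 'tvec': array([0.01025332, 0.52073113, 1.04351258])}
{'intrinsics': array([[436.52119576,   0.        , 319.76010539],
       [  0.        , 436.52119576, 233.82649525],
       [  0.        ,   0.        ,   1.        ]]), 'k1': 0.019081383573878, 'rvec': array([ 0.1573772 , -2.92207506,  1.03313815]), 'tvec': array([0.51975379, 0.05079626, 0.91997294])}
0.1 [ 0.22808933 -0.50023411  0.20497879] [-3.14061899e+00 -3.64694471e-05  4.27810505e-01] 0.0188
```

View pics/top0.png

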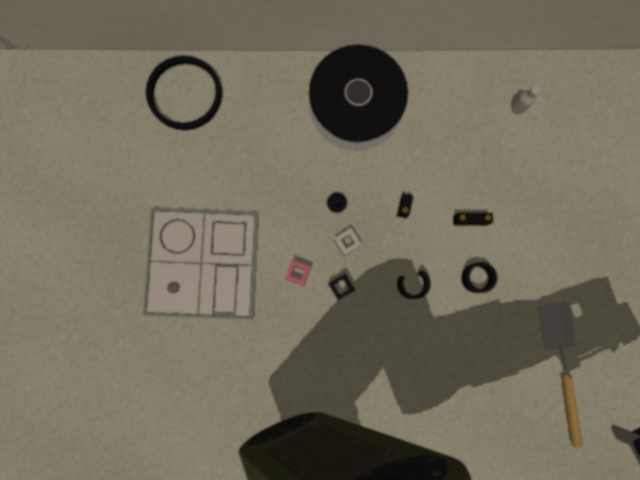

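View pics/side0.png

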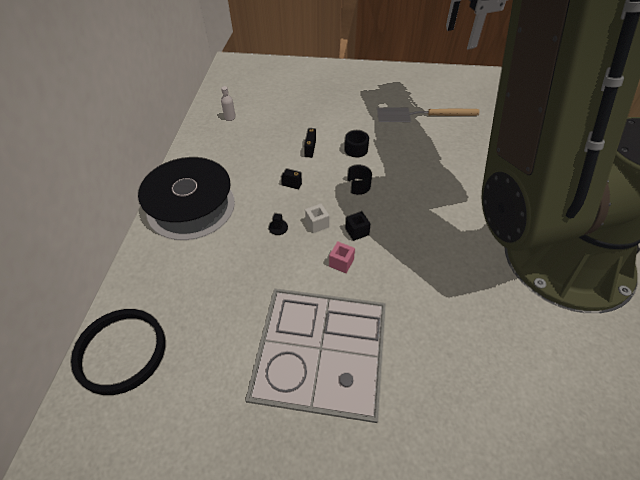

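The top view shows the tray at about (145–258, 207–318). The plug is at (337,202), the broken bar at (405,205), the bar at (473,218), the ring at (479,277), the gapped ring at (414,283) and the black sleeve at (342,286). I'll enlarge to read these more closely.

```bash
cat > h.py <<'E'
import numpy as np, cv2
from station import ctrl
def px2w(name,pts,z,m=None):
    "pixels -> world xy on plane z"
    m=m or ctrl.camera_model(name)
    u=cv2.undistortPoints(np.float64(pts).reshape(-1,1,2),m["intrinsics"],np.array([m["k1"],0,0,0,0.]))[:,0]
    R=cv2.Rodrigues(m["rvec"])[0]; c=-R.T@m["tvec"]
    d=np.c_[u,np.ones(len(u))]@R
    return (c+d*((np.reshape(z,-1)-c[2])/d[:,2])[:,None])
E
python3 - <<'E'
import cv2
a=cv2.imread("pics/top0.png")
b=cv2.resize(a[185:305,320:505],None,fx=4.2,fy=4.2,interpolation=cv2.INTER_CUBIC)
cv2.imwrite("pics/cropA.png",cv2.convertScaleAbs(b,alpha=2,beta=0))
b=cv2.resize(a[203:323,140:265],None,fx=4.8,fy=4.8,interpolation=cv2.INTER_CUBIC)
cv2.imwrite("pics/cropB.png",b)
E
```

```text
(no output)
```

View pics/cropA.png

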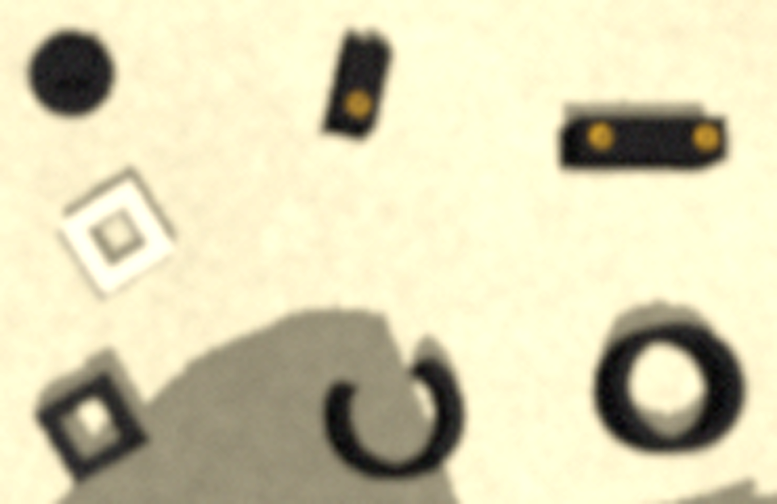

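View pics/cropB.png

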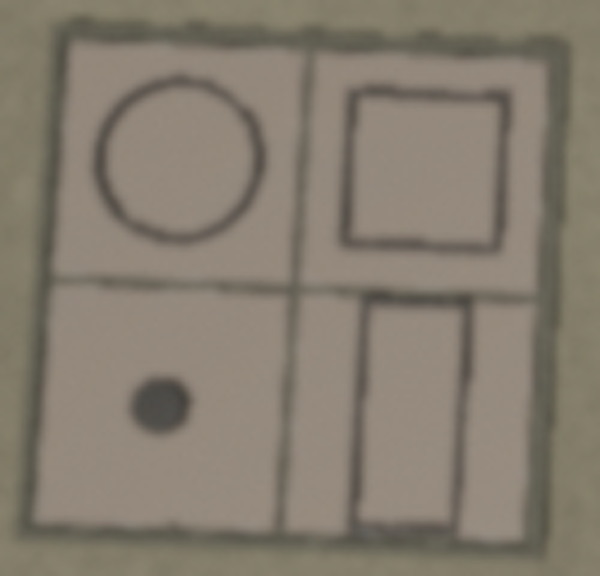

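Run:
```python
from h import *
A=lambda p:np.array(p)/4.2+[320,185]
B=lambda p:np.array(p)/4.8+[140,203]
np.set_printoptions(precision=4,suppress=True)
m=ctrl.camera_model("top");R=cv2.Rodrigues(m["rvec"])[0];print("cam",-R.T@m["tvec"])
print("ring",px2w("top",[A((674.5,385.5)),A((660.5,389))],[.04,0]))
print("bar",px2w("top",[A((600,136)),A((706,136))],.04))
print("sleeve",px2w("top",[A(p) for p in((97,372),(148,437),(80,482),(37,412),(95,417))],.04))
print("plug",px2w("top",[A((71,73))],0.0))
print("gap",px2w("top",[A((395,410))],0.02), "fb",px2w("top",[A((358,88))],.02))
t=px2w("top",[B((180,160)),B((427,170)),B((161,406)),B((412,414))],[.0145,.0145,.0185,.0145])
print("round,sq,post,long",t)
c=t.mean(0)[:2];g=np.array([[1,1],[1,-1],[-1,1],[-1,-1]])*.052
z=sum((t[:,0]-c[0]+1j*(t[:,1]-c[1]))*np.conj(g[:,0]+1j*g[:,1])); a=np.angle(z);print("yaw",a,"scale",abs(z)/sum((g**2).flatten()))
print(c+g@np.array([[np.cos(a),np.sin(a)],[-np.sin(a),np.cos(a)]]))
```

```text
cam [0.4106 0.0199 1.0914]
ring [[ 0.4637 -0.3027  0.04  ]
 [ 0.464  -0.3081  0.    ]]
bar [[ 0.5823 -0.2712  0.04  ]
 [ 0.5822 -0.3215  0.04  ]]
sleeve [[ 0.4704 -0.0315  0.04  ]
 [ 0.44   -0.0552  0.04  ]
 [ 0.4191 -0.0232  0.04  ]
 [ 0.4517 -0.0033  0.04  ]
 [ 0.4494 -0.0304  0.04  ]]
plug [[ 0.6206 -0.0216  0.    ]]
gap [[ 0.4532 -0.1749  0.02  ]] fb [[ 0.6092 -0.16    0.02  ]]
round,sq,post,long [[0.5481 0.3023 0.0145]
 [0.5437 0.1984 0.0145]
 [0.4444 0.3065 0.0185]
 [0.4409 0.2031 0.0145]]
yaw -0.040236023387416706 scale 0.9956107950871683
[[0.5483 0.3024]
 [0.5441 0.1985]
 [0.4444 0.3066]
 [0.4402 0.2027]]
```

```bash
cat >> h.py <<'E'
from scipy.spatial.transform import Rotation as Ro
def plan(wps, step=.045, start=None):
    """wps: list of (x,y,z,yaw,grip), TCP pointing down; prints rows in tool axes"""
    o=ctrl.get_obs(); p,y=(np.array(o["ee_pos"]),o["eef_rot"][2]) if start is None else (np.array(start[:3]),start[3])
    rows=[]
    for x,yy,z,yaw,g in wps:
        d=np.array([x,yy,z])-p; n=max(1,int(np.ceil(max(np.linalg.norm(d)/step,abs(yaw-y)/.13))))
        t=np.array([x,yy,z])
        for i in range(n):
            k=n-i; dy=round((yaw-y)/k,2)
            s=np.round(Ro.from_euler("xyz",[np.pi,0,y]).inv().apply((t-p)/k),3)
            rows.append([*map(float,s),0,0,float(-dy),g])
            p=p+Ro.from_euler("xyz",[np.pi,0,y]).apply(s); y+=dy
    for i in range(0,len(rows),5): print(str(rows[i:i+5]).replace(" ",""))
    print("end",p.round(4),round(y,3))
E
python3 - <<'E'
from h import *
plan([(.425,-.30,.20,.428,1)])
m=ctrl.camera_model("wrist"); R=cv2.Rodrigues(m["rvec"])[0]; o=ctrl.get_obs()
T=Ro.from_euler("xyz",o["eef_rot"])
print(m["intrinsics"][0],"cam in tool",T.inv().apply(-R.T@m["tvec"]-o["ee_pos"]),(R@T.as_matrix()).round(2))
E
```

```text
[[0.037,-0.014,0.001,0,0,-0.0,1],[0.038,-0.014,0.001,0,0,-0.0,1],[0.037,-0.014,0.001,0,0,-0.0,1],[0.038,-0.015,0.0,0,0,-0.0,1],[0.037,-0.014,0.001,0,0,-0.0,1]]
[[0.038,-0.015,0.0,0,0,-0.0,1],[0.037,-0.014,0.001,0,0,-0.0,1]]
end [ 0.425  -0.3005  0.2   ] 0.428
[355.57843068   0.         320.3460552 ] cam in tool [ 0.08185819  0.00028326 -0.17849524] [[-0.    1.   -0.  ]
 [-0.96 -0.   -0.28]
 [-0.28  0.    0.96]]
```

Request:
jog_arm --pt "0.037 -0.014 0.001 0 0 0 1" --pt "0.038 -0.014 0.001 0 0 0 1" --pt "0.037 -0.014 0.001 0 0 0 1" --pt "0.038 -0.015 0.0 0 0 0 1" --pt "0.037 -0.014 0.001 0 0 0 1" --squeeze 15

```text
time_s: 0.6
ee_pos: [0.3697, -0.3568, 0.2013]
eef_rot: [-3.141, 0.0, 0.428]
force: [-0.1, -0.3, 0.3]
grip_width: 0.0942
grip_force: 0.0
```

Request:
jog_arm --pt "0.038 -0.015 0.0 0 0 0 1" --pt "0.037 -0.014 0.001 0 0 0 1" --pt "0 0 0 0 0 0 1"

```text
time_s: 0.9
ee_pos: [0.4272, -0.2978, 0.2001]
eef_rot: [-3.141, -0.0, 0.432]
force: [-0.3, -0.9, 0.6]
grip_width: 0.0941
grip_force: 0.0
```

Run:
```python
from h import *
import pickle
m=ctrl.camera_model("wrist"); a=ctrl.camera("wrist")
pickle.dump(m,open("w1.pkl","wb"));cv2.imwrite("pics/w1.png",a[...,::-1]);o=ctrl.get_obs();print(o["time_s"],o["ee_pos"],o["eef_rot"],o["force"])
```

```text
0.95 [ 0.42600276 -0.29931747  0.20010481] [-3.14099301e+00  2.68322154e-04  4.30954645e-01] [-0.16523293 -0.45180566  0.09220164]
```

View pics/w1.png

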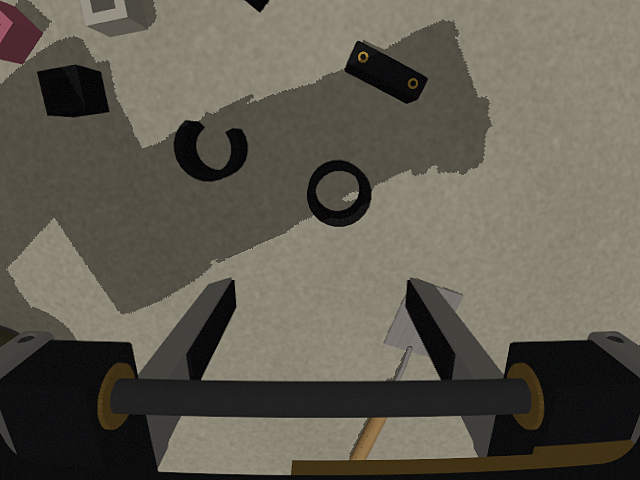

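The wrist picture shows the ring's top centred at about (338,190), the bar's inserts at (363,57) and (413,84), and the gapped ring at (211,150).

Run:
```python
from h import *
import pickle
m=pickle.load(open("w1.pkl","rb"))
print(px2w("wrist",[(338,190),(363,57),(413,84)],.04,m).round(4))
```

```text
[[ 0.4654 -0.2993  0.04  ]
 [ 0.5805 -0.2689  0.04  ]
 [ 0.5795 -0.3193  0.04  ]]
```

Run:
```python
from h import *
plan([(.465,-.301,.10,.428,1),(.465,-.301,.013,.428,1)],step=.048)
```

```text
[[0.012,0.006,0.033,0,0,0.0,1],[0.011,0.006,0.034,0,0,0.0,1],[0.012,0.006,0.033,0,0,0.0,1],[-0.0,-0.0,0.044,0,0,0.0,1],[-0.0,-0.0,0.043,0,0,0.0,1]]
end [ 0.4653 -0.3011  0.0131] 0.431
```

Request:
jog_arm --pt "0.012 0.006 0.033 0 0 0 1" --pt "0.011 0.006 0.034 0 0 0 1" --pt "0.012 0.006 0.033 0 0 0 1" --pt "0 0 0.044 0 0 0 1" --pt "0 0 0.043 0 0 0 1"

```text
time_s: 1.45
ee_pos: [0.4637, -0.3034, 0.0118]
eef_rot: [3.141, -0.0, 0.427]
force: [1.3, -0.3, 0.3]
grip_width: 0.0942
grip_force: 0.0
```

Request:
jog_arm --pt "0 0 0 0 0 0 0.2" --pt "0 0 0 0 0 0 0" --pt "0 0 0 0 0 0 0" --pt "0 0 0 0 0 0 0" --pt "0 0 0 0 0 0 0"

```text
time_s: 1.95
ee_pos: [0.4651, -0.3033, 0.0155]
eef_rot: [3.139, -0.001, 0.428]
force: [-2.6, -0.6, 9.2]
grip_width: 0.0617
grip_force: 15.0
```

Run:
```python
from h import *
o=ctrl.get_obs();print(o["ee_pos"],o["force"],o["grip_force"])
plan([(.465,-.301,.125,.428,-.2),(.4444,.2,.125,.428,-.2),(.4444,.3066,.09,.428,-.2)],step=.048)
```

```text
[ 0.46508335 -0.30331049  0.01545083] [-2.57722377 -0.57711666  9.22289007] 15.006875368072627
[[0.0,-0.001,-0.037,0,0,-0.0,-0.2],[0.0,-0.001,-0.036,0,0,-0.0,-0.2],[0.001,-0.0,-0.037,0,0,-0.0,-0.2],[0.017,-0.042,0.0,0,0,-0.0,-0.2],[0.017,-0.042,0.0,0,0,-0.0,-0.2]]
[[0.017,-0.042,0.0,0,0,-0.0,-0.2],[0.017,-0.042,0.0,0,0,-0.0,-0.2],[0.017,-0.042,0.0,0,0,-0.0,-0.2],[0.017,-0.042,0.0,0,0,-0.0,-0.2],[0.017,-0.043,0.0,0,0,-0.0,-0.2]]
[[0.017,-0.042,0.0,0,0,-0.0,-0.2],[0.018,-0.043,0.0,0,0,-0.0,-0.2],[0.017,-0.042,0.0,0,0,-0.0,-0.2],[0.018,-0.043,0.0,0,0,-0.0,-0.2],[0.015,-0.032,0.012,0,0,-0.0,-0.2]]
[[0.015,-0.032,0.012,0,0,-0.0,-0.2],[0.014,-0.033,0.011,0,0,-0.0,-0.2]]
end [0.444  0.3069 0.0905] 0.428
```

Request:
jog_arm --pt "0 0 -0.02 0 0 0 -0.2" --pt "0 0 -0.045 0 0 0 -0.2" --pt "0 0 -0.045 0 0 0 -0.2" --pt "0.017 -0.042 0 0 0 0 -0.2" --pt "0.017 -0.042 0 0 0 0 -0.2"

```text
time_s: 2.45
ee_pos: [0.4607, -0.2118, 0.1255]
eef_rot: [3.139, -0.002, 0.426]
force: [0.3, 0.7, -0.8]
grip_width: 0.0615
grip_force: 15.0
```

Request:
jog_arm --pt "0.017 -0.042 0 0 0 0 -0.2" --pt "0.017 -0.042 0 0 0 0 -0.2" --pt "0.017 -0.042 0 0 0 0 -0.2" --pt "0.017 -0.042 0 0 0 0 -0.2" --pt "0.017 -0.043 0 0 0 0 -0.2"

```text
time_s: 2.95
ee_pos: [0.4501, 0.0168, 0.1245]
eef_rot: [3.141, -0.002, 0.428]
force: [1.3, 0.0, -0.5]
grip_width: 0.0619
grip_force: 15.0
```

Request:
jog_arm --pt "0.017 -0.042 0 0 0 0 -0.2" --pt "0.018 -0.043 0 0 0 0 -0.2" --pt "0.017 -0.042 0 0 0 0 -0.2" --pt "0.018 -0.043 0 0 0 0 -0.2" --pt "0.015 -0.032 0.012 0 0 0 -0.2"

```text
time_s: 3.45
ee_pos: [0.4441, 0.2371, 0.1136]
eef_rot: [-3.142, -0.004, 0.429]
force: [1.1, -0.3, -1.6]
grip_width: 0.0619
grip_force: 15.0
```

Request:
jog_arm --pt "0.015 -0.032 0.012 0 0 0 -0.2" --pt "0.014 -0.033 0.011 0 0 0 -0.2" --pt "0 0 0 0 0 0 -0.2"

```text
time_s: 3.75
ee_pos: [0.4423, 0.3083, 0.0878]
eef_rot: [-3.141, 0.0, 0.431]
force: [0.3, -0.1, -1.0]
grip_width: 0.0619
grip_force: 15.0
```

Run:
```python
from h import *
import pickle
m=ctrl.camera_model("wrist"); a=ctrl.camera("wrist")
pickle.dump(m,open("w2.pkl","wb"));cv2.imwrite("pics/w2.png",a[...,::-1]);o=ctrl.get_obs();print(o["time_s"],o["ee_pos"],o["eef_rot"],o["force"])
plan([(.4444,.3066,.026,.428,-.2)])
```

```text
3.8 [0.44268631 0.30671746 0.08841438] [3.14157279e+00 2.33248552e-04 4.30415329e-01] [-1.16843794 -0.52745399 -0.00205884]
[[0.001,0.0,0.031,0,0,0.0,-0.2],[0.001,0.001,0.031,0,0,0.0,-0.2]]
end [0.4449 0.3066 0.0264] 0.43
```

View pics/w2.png

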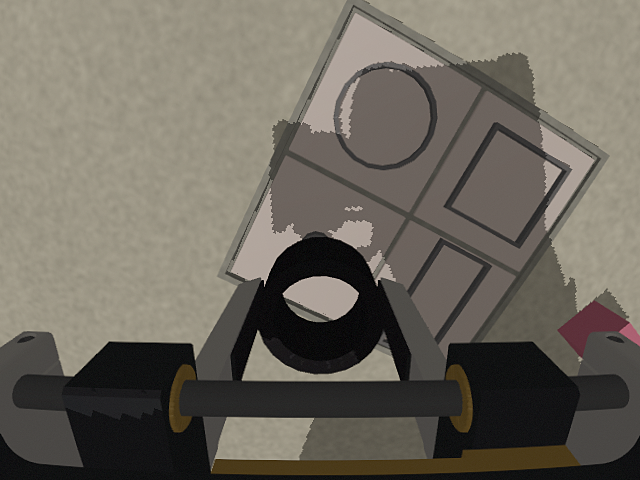

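The wrist picture shows the ring held level. The tray's cross is at (409,215), the round pocket at (385,116), the square pocket at (508,184), and the post's back edge at (317,233).

Run:
```python
from h import *
import pickle
m=pickle.load(open("w2.pkl","rb"))
print(px2w("wrist",[(409,215),(385,116),(508,184),(317,233)],[.0085,.0145,.0145,.0185],m).round(4))
```

```text
[[0.4945 0.2593 0.0085]
 [0.5485 0.3085 0.0145]
 [0.5455 0.2067 0.0145]
 [0.4558 0.3167 0.0185]]
```

Request:
jog_arm --pt "0.003 -0.002 0.03 0 0 0 -0.2" --pt "0.001 -0.001 0.02 0 0 0 -0.2" --pt "0 0 0.008 0 0 0 -0.2" --pt "0 0 0.003 0 0 0 -0.2" --pt "0 0 0 0 0 0 -0.2"

```text
time_s: 4.3
ee_pos: [0.4461, 0.3096, 0.0283]
eef_rot: [-3.142, -0.001, 0.427]
force: [0.3, 0.1, -0.8]
grip_width: 0.0621
grip_force: 15.0
```

Request:
jog_arm --pt "0 0 0.003 0 0 0 -0.2" --pt "0 0 0.001 0 0 0 -0.2" --pt "0 0 0 0 0 0 -0.2"

```text
time_s: 4.6
ee_pos: [0.4459, 0.3099, 0.024]
eef_rot: [3.142, -0.001, 0.428]
force: [0.1, -0.4, 2.5]
grip_width: 0.0622
grip_force: 15.0
```

Run:
```python
from h import *
plan([(.446,.31,.024,.428,1),(.446,.31,.13,.428,1),(.48,.20,.15,.7,.3),(.581,-.295,.13,1.56,-.3)],step=.048)
```

```text
[[0.0,-0.0,0.0,0,0,-0.0,1],[0.0,-0.0,-0.035,0,0,-0.0,1],[0.0,-0.0,-0.035,0,0,-0.0,1],[0.0,-0.0,-0.036,0,0,-0.0,1],[-0.005,0.038,-0.007,0,0,-0.09,0.3]]
[[-0.008,0.037,-0.006,0,0,-0.09,0.3],[-0.012,0.037,-0.007,0,0,-0.09,0.3],[-0.022,0.04,0.002,0,0,-0.08,-0.3],[-0.025,0.039,0.002,0,0,-0.08,-0.3],[-0.028,0.036,0.002,0,0,-0.08,-0.3]]
[[-0.031,0.034,0.002,0,0,-0.08,-0.3],[-0.033,0.032,0.002,0,0,-0.08,-0.3],[-0.036,0.029,0.002,0,0,-0.08,-0.3],[-0.038,0.026,0.002,0,0,-0.08,-0.3],[-0.04,0.022,0.002,0,0,-0.08,-0.3]]
[[-0.042,0.019,0.001,0,0,-0.07,-0.3],[-0.043,0.016,0.002,0,0,-0.08,-0.3],[-0.044,0.013,0.001,0,0,-0.07,-0.3]]
end [ 0.5805 -0.2953  0.13  ] 1.558
```

Request:
jog_arm --pt "0 0 0 0 0 0 0.7" --pt "0 0 0 0 0 0 0.7" --pt "0 0 0 0 0 0 0.7"

```text
time_s: 4.9
ee_pos: [0.4456, 0.3098, 0.0235]
eef_rot: [-3.142, 0.0, 0.428]
force: [0.2, -0.7, -0.3]
grip_width: 0.0792
grip_force: 0.0
```

Request:
jog_arm --pt "0 0 -0.02 0 0 0 0.7" --pt "0 0 -0.045 0 0 0 0.7" --pt "0 0 -0.041 0 0 0 0.7" --pt "-0.005 0.038 -0.007 0 0 -0.09 0.3"

```text
time_s: 5.3
ee_pos: [0.4578, 0.2759, 0.1412]
eef_rot: [-3.141, -0.007, 0.521]
force: [1.1, 0.8, -0.1]
grip_width: 0.0746
grip_force: 0.0
```

Request:
jog_arm --pt "-0.008 0.037 -0.006 0 0 -0.09 0.3" --pt "-0.012 0.037 -0.007 0 0 -0.09 0.3" --pt "-0.022 0.04 0.002 0 0 -0.08 0" --pt "-0.025 0.039 0.002 0 0 -0.08 0" --pt "-0.028 0.036 0.002 0 0 -0.08 0"

```text
time_s: 5.8
ee_pos: [0.5069, 0.0632, 0.1436]
eef_rot: [3.141, -0.0, 0.941]
force: [0.7, 0.3, -0.4]
grip_width: 0.0473
grip_force: 0.0
```

Request:
jog_arm --pt "-0.031 0.034 0.002 0 0 -0.08 0" --pt "-0.033 0.032 0.002 0 0 -0.08 0" --pt "-0.036 0.029 0.002 0 0 -0.08 0" --pt "-0.038 0.026 0.002 0 0 -0.08 0" --pt "-0.04 0.022 0.002 0 0 -0.08 0"

```text
time_s: 6.3
ee_pos: [0.5533, -0.1621, 0.1334]
eef_rot: [3.142, -0.0, 1.341]
force: [0.9, 0.7, 0.1]
grip_width: 0.047
grip_force: 0.0
```

Request:
jog_arm --pt "-0.042 0.019 0.001 0 0 -0.07 0" --pt "-0.043 0.016 0.002 0 0 -0.08 0" --pt "-0.044 0.013 0.001 0 0 -0.07 0" --pt "0 0 0 0 0 0 0"

```text
time_s: 6.7
ee_pos: [0.5797, -0.3, 0.1284]
eef_rot: [-3.141, 0.0, 1.556]
force: [-0.1, 0.6, -0.7]
grip_width: 0.0469
grip_force: 0.0
```

Run:
```python
from h import *
import pickle
o=ctrl.get_obs();m=ctrl.camera_model("wrist"); a=ctrl.camera("wrist");t=ctrl.camera("top")
pickle.dump(m,open("w3.pkl","wb"))
a=a[...,::-1]; t=cv2.resize(t[203:323,140:265,::-1],None,fx=2.5,fy=2.5)
c=a.copy(); c[:300,:312]=t
cv2.imwrite("pics/w3.png",a); cv2.imwrite("pics/w3c.png",np.hstack([a[:,160:640],t[:300,:312]] if 0 else [a[:,200:640],np.vstack([t,np.zeros((180,312,3),np.uint8)])]))
print(o["time_s"],o["ee_pos"],o["eef_rot"],o["force"],o["grip_width"])
```

```text
6.7 [ 0.57967866 -0.30001468  0.12836448] [-3.14097006e+00  2.68235625e-04  1.55604068e+00] [-0.10601729  0.55896847 -0.66579787] 0.04685738240140999
```

View pics/w3c.png

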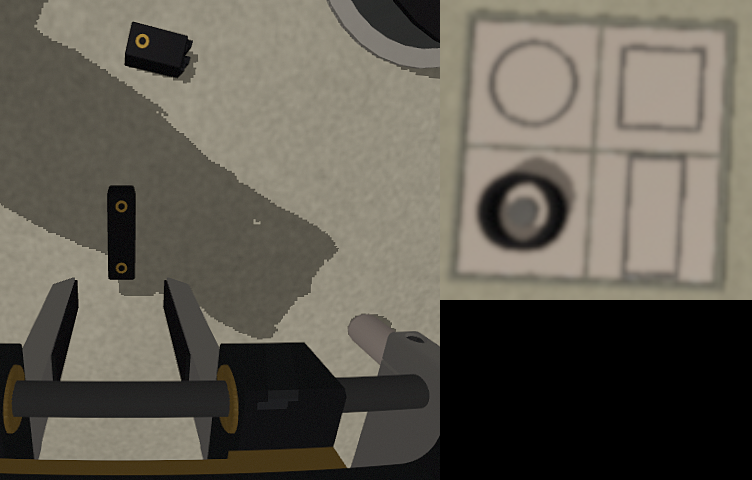

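The ring sits over the post. In the full wrist frame the bar's inserts are at (321.5,206) and (321.5,268), lined up with the jaw.

Run:
```python
from h import *
import pickle
m=pickle.load(open("w3.pkl","rb"))
w=px2w("wrist",[(321.5,206),(321.5,268)],.04,m);print(w.round(4),w.mean(0))
x,y=.5805,w.mean(0)[1]
plan([(x,y,.013,1.556,0)],step=.03)
```

```text
[[ 0.581  -0.2685  0.04  ]
 [ 0.5803 -0.3187  0.04  ]] [ 0.58067466 -0.29360447  0.04      ]
[[0.001,0.0,0.029,0,0,-0.0,0],[0.0,0.0,0.029,0,0,-0.0,0],[0.001,0.0,0.029,0,0,-0.0,0],[0.0,0.001,0.029,0,0,-0.0,0]]
end [ 0.5808 -0.2938  0.0127] 1.556
```

Request:
jog_arm --pt "0.001 0 0.04 0 0 0 0" --pt "0.001 0 0.04 0 0 0 0" --pt "0 0 0.025 0 0 0 0" --pt "0 0 0.01 0 0 0 0" --pt "0 0 0 0 0 0 0"

```text
time_s: 7.3
ee_pos: [0.58, -0.2922, 0.0139]
eef_rot: [-3.14, -0.001, 1.558]
force: [-0.6, -0.4, 0.2]
grip_width: 0.047
grip_force: 0.0
```

Request:
jog_arm --pt "0 0 0 0 0 0 -0.7" --pt "0 0 0 0 0 0 -0.7" --pt "0 0 0 0 0 0 -0.7" --pt "0 0 0 0 0 0 -0.7"

```text
time_s: 7.7
ee_pos: [0.5806, -0.2936, 0.0155]
eef_rot: [3.14, 0.001, 1.558]
force: [-1.1, 1.1, 3.8]
grip_width: 0.0217
grip_force: 15.0
```

Run:
```python
from h import *
o=ctrl.get_obs();print(o["ee_pos"],o["force"],o["grip_force"],o["grip_width"])
plan([(.58,-.294,.125,1.556,-.7),(.441,.205,.125,-.04,-.7),(.441,.205,.07,-.04,-.7)],step=.042)
```

```text
[ 0.58059588 -0.29357544  0.0154926 ] [-1.0581191   1.09600997  3.81808891] 15.000904351472855 0.02171052365490245
[[-0.0,-0.0,-0.037,0,0,0.0,-0.7],[-0.0,-0.0,-0.036,0,0,0.0,-0.7],[-0.0,-0.001,-0.037,0,0,0.0,-0.7],[0.038,-0.011,0.0,0,0,0.12,-0.7],[0.037,-0.016,0.0,0,0,0.12,-0.7]]
[[0.034,-0.02,0.0,0,0,0.12,-0.7],[0.032,-0.024,0.0,0,0,0.12,-0.7],[0.029,-0.028,0.0,0,0,0.12,-0.7],[0.025,-0.031,0.0,0,0,0.12,-0.7],[0.021,-0.033,0.0,0,0,0.13,-0.7]]
[[0.017,-0.036,0.0,0,0,0.12,-0.7],[0.013,-0.038,0.0,0,0,0.13,-0.7],[0.007,-0.039,0.0,0,0,0.12,-0.7],[0.003,-0.04,0.0,0,0,0.13,-0.7],[-0.002,-0.04,0.0,0,0,0.12,-0.7]]
[[-0.008,-0.038,0.0,0,0,0.13,-0.7],[0.0,-0.0,0.028,0,0,-0.0,-0.7],[0.0,-0.0,0.027,0,0,-0.0,-0.7]]
end [0.4406 0.2045 0.0705] -0.042
```

Request:
jog_arm --pt "0 0 -0.02 0 0 0 -0.7" --pt "0 0 -0.045 0 0 0 -0.7" --pt "0 0 -0.045 0 0 0 -0.7" --pt "0.038 -0.011 0 0 0 0.12 -0.7" --pt "0.037 -0.016 0 0 0 0.12 -0.7"

```text
time_s: 8.2
ee_pos: [0.5587, -0.2163, 0.1259]
eef_rot: [3.139, 0.0, 1.312]
force: [1.1, 0.9, -1.1]
grip_width: 0.022
grip_force: 15.0
```

Request:
jog_arm --pt "0.034 -0.02 0 0 0 0.12 -0.7" --pt "0.032 -0.024 0 0 0 0.12 -0.7" --pt "0.029 -0.028 0 0 0 0.12 -0.7" --pt "0.025 -0.031 0 0 0 0.12 -0.7" --pt "0.021 -0.033 0 0 0 0.13 -0.7"

```text
time_s: 8.7
ee_pos: [0.5042, -0.0238, 0.1248]
eef_rot: [3.141, -0.001, 0.703]
force: [1.2, 0.0, -0.0]
grip_width: 0.0219
grip_force: 15.0
```

Request:
jog_arm --pt "0.017 -0.036 0 0 0 0.12 -0.7" --pt "0.013 -0.038 0 0 0 0.13 -0.7" --pt "0.007 -0.039 0 0 0 0.12 -0.7" --pt "0.003 -0.04 0 0 0 0.13 -0.7" --pt "-0.002 -0.04 0 0 0 0.12 -0.7"

```text
time_s: 9.2
ee_pos: [0.4519, 0.169, 0.1249]
eef_rot: [-3.141, -0.001, 0.082]
force: [0.2, 0.4, -0.3]
grip_width: 0.0219
grip_force: 15.0
```

Request:
jog_arm --pt "-0.008 -0.038 0 0 0 0.13 -0.7" --pt "0 0 0.028 0 0 0 -0.7" --pt "0 0 0.01 0 0 0 -0.7" --pt "0 0 0 0 0 0 -0.7"

```text
time_s: 9.6
ee_pos: [0.4406, 0.2041, 0.0854]
eef_rot: [3.14, 0.002, -0.042]
force: [0.5, 0.2, 0.2]
grip_width: 0.0221
grip_force: 15.0
```

Run:
```python
from h import *
import pickle
o=ctrl.get_obs();m=ctrl.camera_model("wrist"); a=ctrl.camera("wrist")
pickle.dump(m,open("w4.pkl","wb"));cv2.imwrite("pics/w4.png",a[...,::-1])
print(o["time_s"],o["ee_pos"],o["eef_rot"],o["force"],o["grip_width"])
```

```text
9.6 [0.44055966 0.20412795 0.08544773] [ 3.14048354e+00  2.44576361e-03 -4.17307834e-02] [0.45066499 0.17899213 0.21694444] 0.022144678101490862
```

View pics/w4.png

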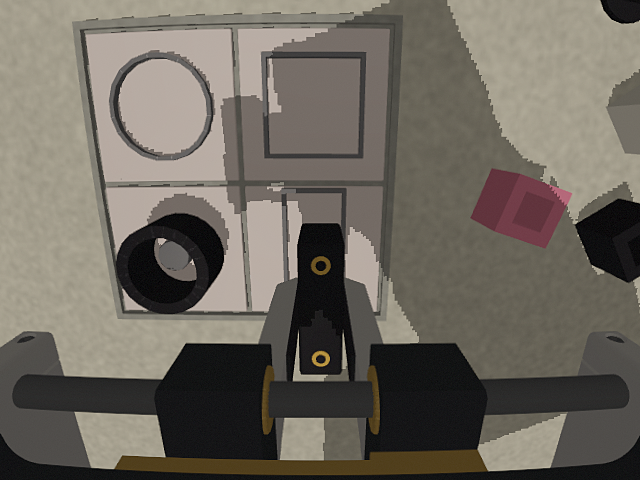

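The bar is held level and aligned. The long pocket's back wall is centred at (314,189), the cross is at (241,184), the square pocket at (314,105) and the round pocket at (161,106).

Run:
```python
from h import *
import pickle
m=pickle.load(open("w4.pkl","rb"))
print(px2w("wrist",[(314,189),(241,184),(314,105),(161,106)],[.0145,.0085,.0145,.0145],m).round(4))
```

```text
[[0.4881 0.2059 0.0145]
 [0.4932 0.2582 0.0085]
 [0.5439 0.2034 0.0145]
 [0.5488 0.3059 0.0145]]
```

Request:
jog_arm --pt "0 -0.002 0.025 0 0 0 -0.7" --pt "0 0 0.02 0 0 0 -0.7" --pt "0 0 0.011 0 0 0 -0.7" --pt "0 0 0.004 0 0 0 -0.7" --pt "0 0 0 0 0 0 -0.7"

```text
time_s: 10.15
ee_pos: [0.4416, 0.2065, 0.0269]
eef_rot: [-3.141, -0.0, -0.043]
force: [0.3, 1.0, 0.1]
grip_width: 0.0219
grip_force: 15.0
```

Request:
jog_arm --pt "0 0 0.001 0 0 0 -0.7" --pt "0 0 0 0 0 0 -0.7"

```text
time_s: 10.35
ee_pos: [0.4417, 0.2068, 0.0261]
eef_rot: [-3.141, -0.001, -0.042]
force: [-0.5, 0.1, -1.1]
grip_width: 0.022
grip_force: 15.0
```

Request:
jog_arm --pt "0 0 0.002 0 0 0 -0.7" --pt "0 0 0 0 0 0 -0.7"

```text
time_s: 10.55
ee_pos: [0.4417, 0.2069, 0.0239]
eef_rot: [-3.141, -0.001, -0.042]
force: [1.5, 0.4, 2.5]
grip_width: 0.0219
grip_force: 15.0
```

Run:
```python
from h import *
o=ctrl.get_obs();print(o["force"],o["ee_pos"])
plan([(.4415,.2065,.14,-.042,-.1),(.44,-.035,.14,.593,.3)],step=.042)
```

```text
[1.45503493 0.37914621 2.48524584] [0.44166562 0.2068892  0.02388355]
[[-0.0,0.0,-0.039,0,0,-0.0,-0.1],[-0.0,0.0,-0.039,0,0,-0.0,-0.1],[-0.0,0.0,-0.038,0,0,-0.0,-0.1],[0.001,0.04,-0.0,0,0,-0.11,0.3],[-0.003,0.04,-0.0,0,0,-0.11,0.3]]
[[-0.007,0.04,-0.0,0,0,-0.1,0.3],[-0.011,0.039,-0.0,0,0,-0.11,0.3],[-0.016,0.037,-0.0,0,0,-0.1,0.3],[-0.019,0.036,-0.0,0,0,-0.11,0.3]]
end [ 0.4403 -0.0354  0.1399] 0.598
```

Request:
jog_arm --pt "0 0 0 0 0 0 -0.1" --pt "0 0 0 0 0 0 -0.1" --pt "0 0 0 0 0 0 -0.1"

```text
time_s: 10.85
ee_pos: [0.4411, 0.2067, 0.0234]
eef_rot: [3.141, 0.0, -0.042]
force: [0.5, 0.0, 0.2]
grip_width: 0.0407
grip_force: 0.0
```

Request:
jog_arm --pt "0 0 -0.02 0 0 0 -0.1" --pt "0 0 -0.048 0 0 0 -0.1" --pt "0 0 -0.048 0 0 0 -0.1" --pt "0.001 0.04 0 0 0 -0.11 0.3" --pt "-0.003 0.04 0 0 0 -0.11 0.3"

```text
time_s: 11.35
ee_pos: [0.4405, 0.1262, 0.1406]
eef_rot: [-3.142, -0.003, 0.184]
force: [1.2, -0.3, -1.6]
grip_width: 0.0547
grip_force: 0.0
```

Request:
jog_arm --pt "-0.007 0.04 0 0 0 -0.1 0.3" --pt "-0.011 0.039 0 0 0 -0.11 0.3" --pt "-0.016 0.037 0 0 0 -0.1 0.3" --pt "-0.019 0.036 0 0 0 -0.11 0.3" --pt "0 0 0 0 0 0 0.3"

```text
time_s: 11.85
ee_pos: [0.4397, -0.0389, 0.1395]
eef_rot: [3.141, 0.0, 0.599]
force: [0.4, 0.6, -0.4]
grip_width: 0.0609
grip_force: 0.0
```

Run:
```python
from h import *
import pickle
o=ctrl.get_obs();m=ctrl.camera_model("wrist"); a=ctrl.camera("wrist")
pickle.dump(m,open("w5.pkl","wb"));cv2.imwrite("pics/w5.png",cv2.convertScaleAbs(a[...,::-1],alpha=1.8))
print(o["time_s"],o["ee_pos"],o["eef_rot"],o["force"],o["grip_width"])
```

```text
11.85 [ 0.43967659 -0.03892935  0.1394856 ] [3.14111055e+00 2.06419581e-04 5.99207327e-01] [ 0.36112406  0.62613397 -0.37173786] 0.06086898793219687
```

View pics/w5.png

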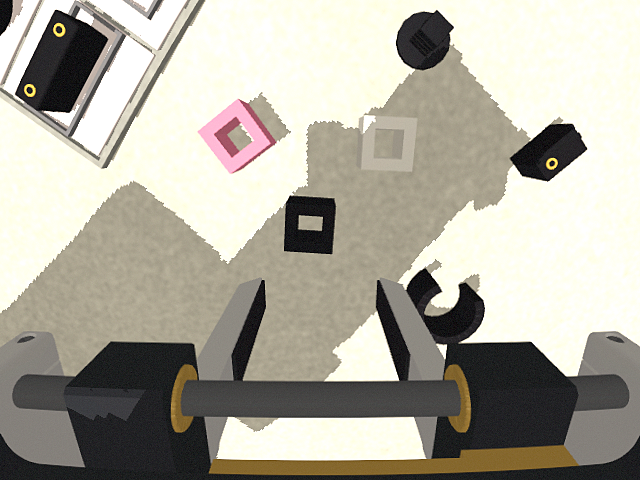

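The bar stands in its pocket. The black sleeve's near top edge runs from (284,251) to (334,254), turned about 3° from the jaw. The plug's foot is at (423,42), with its stem leaning towards (440,30).

Run:
```python
from h import *
import pickle
m=pickle.load(open("w5.pkl","rb"))
w=px2w("wrist",[(284,251),(334,254)],.04,m);print(w.round(4))
d=w[1]-w[0]; L=np.hypot(*d[:2]); yaw=np.arctan2(d[0],-d[1]); print(L,yaw)
c=w.mean(0)+.02*np.array([np.cos(yaw),np.sin(yaw),0]);print(c)
print("plug foot",px2w("wrist",[(423,42)],.003,m))
plan([(c[0],c[1],.075,yaw,.3),(c[0],c[1],.0145,yaw,.3)],step=.036)
```

```text
[[ 0.4168 -0.0191  0.04  ]
 [ 0.4379 -0.0545  0.04  ]]
0.04118167697217486 0.5355921698966117
[ 0.44454276 -0.02655075  0.04      ]
plug foot [[ 0.61786775 -0.01897502  0.003     ]]
[[0.005,-0.003,0.032,0,0,0.03,0.3],[0.005,-0.003,0.032,0,0,0.03,0.3],[-0.0,-0.0,0.03,0,0,-0.0,0.3],[-0.0,-0.0,0.031,0,0,-0.0,0.3]]
end [ 0.4448 -0.0266  0.0144] 0.535
```

Request:
jog_arm --pt "0.005 -0.003 0.032 0 0 0.03 0.3" --pt "0.005 -0.003 0.032 0 0 0.03 0.3" --pt "0 0 0.035 0 0 0 0.3" --pt "0 0 0.023 0 0 0 0.3" --pt "0 0 0.003 0 0 0 0.3"

```text
time_s: 12.4
ee_pos: [0.4434, -0.0238, 0.0122]
eef_rot: [-3.139, 0.004, 0.537]
force: [-0.6, 1.0, 1.4]
grip_width: 0.0613
grip_force: 0.0
```

Request:
jog_arm --pt "0 0 0 0 0 0 -0.4" --pt "0 0 0 0 0 0 -0.4" --pt "0 0 0 0 0 0 -0.4" --pt "0 0 0 0 0 0 -0.4"

```text
time_s: 12.8
ee_pos: [0.4456, -0.025, 0.0156]
eef_rot: [3.14, -0.002, 0.538]
force: [-1.6, 2.0, 8.6]
grip_width: 0.0401
grip_force: 15.0
```

Run:
```python
from h import *
o=ctrl.get_obs();print(o["ee_pos"],o["force"],o["grip_force"],o["grip_width"])
plan([(.445,-.027,.125,.54,-.4),(.544,.202,.125,-.04,-.4),(.544,.202,.035,-.04,-.4)],step=.042)
```

```text
[ 0.44561115 -0.024961    0.01561103] [-1.64033581  2.03373688  8.55648312] 15.00265046954155 0.04011955021880965
[[-0.001,0.0,-0.036,0,0,-0.0,-0.4],[-0.0,0.001,-0.037,0,0,-0.0,-0.4],[-0.001,0.0,-0.036,0,0,-0.0,-0.4],[0.034,-0.024,-0.0,0,0,0.1,-0.4],[0.031,-0.028,-0.0,0,0,0.1,-0.4]]
[[0.028,-0.03,-0.0,0,0,0.09,-0.4],[0.026,-0.033,-0.0,0,0,0.1,-0.4],[0.022,-0.035,-0.0,0,0,0.09,-0.4],[0.018,-0.038,-0.0,0,0,0.1,-0.4],[0.0,0.0,0.03,0,0,-0.0,-0.4]]
[[0.0,0.0,0.03,0,0,-0.0,-0.4],[0.0,0.0,0.03,0,0,-0.0,-0.4]]
end [0.5435 0.2024 0.0346] -0.042
```

Request:
jog_arm --pt "0 0 -0.02 0 0 0 -0.4" --pt "0 0 -0.045 0 0 0 -0.4" --pt "0 0 -0.045 0 0 0 -0.4" --pt "0.034 -0.024 0 0 0 0.1 -0.4" --pt "0.031 -0.028 0 0 0 0.1 -0.4"

```text
time_s: 13.3
ee_pos: [0.4792, 0.052, 0.1268]
eef_rot: [3.14, -0.004, 0.331]
force: [-0.3, -0.8, -0.1]
grip_width: 0.0399
grip_force: 15.0
```

Request:
jog_arm --pt "0.028 -0.03 0 0 0 0.09 -0.4" --pt "0.026 -0.033 0 0 0 0.1 -0.4" --pt "0.022 -0.035 0 0 0 0.09 -0.4" --pt "0.018 -0.038 0 0 0 0.1 -0.4" --pt "0 0 0.02 0 0 0 -0.4"

```text
time_s: 13.8
ee_pos: [0.546, 0.2085, 0.1067]
eef_rot: [-3.139, -0.005, -0.043]
force: [0.5, -1.1, -0.2]
grip_width: 0.0397
grip_force: 15.0
```

Request:
jog_arm --pt "0 0 0.04 0 0 0 -0.4" --pt "0 0 0.03 0 0 0 -0.4" --pt "0 0 0.005 0 0 0 -0.4" --pt "0 0 0 0 0 0 -0.4"

```text
time_s: 14.2
ee_pos: [0.544, 0.2042, 0.0298]
eef_rot: [3.141, 0.0, -0.042]
force: [0.4, -0.1, 1.0]
grip_width: 0.04
grip_force: 15.0
```

Request:
jog_arm --pt "0 0 0.004 0 0 0 -0.4" --pt "0 0 0.002 0 0 0 -0.4" --pt "0 0 0 0 0 0 -0.4"

```text
time_s: 14.5
ee_pos: [0.5443, 0.2044, 0.0242]
eef_rot: [-3.141, -0.001, -0.042]
force: [-0.2, -0.1, -0.2]
grip_width: 0.0396
grip_force: 15.0
```

Run:
```python
from h import *
plan([(.544,.204,.14,-.042,.2),(.575,-.015,.14,-.05,.2)],step=.044)
```

```text
[[-0.0,0.0,-0.039,0,0,-0.0,0.2],[-0.0,0.0,-0.038,0,0,-0.0,0.2],[-0.0,0.0,-0.039,0,0,-0.0,0.2],[0.007,0.036,0.0,0,0,0.0,0.2],[0.007,0.036,0.0,0,0,0.0,0.2]]
[[0.006,0.036,0.0,0,0,0.0,0.2],[0.007,0.037,0.0,0,0,0.0,0.2],[0.006,0.036,0.0,0,0,0.0,0.2],[0.007,0.037,0.0,0,0,0.01,0.2]]
end [ 0.5751 -0.0151  0.1402] -0.052
```

Request:
jog_arm --pt "0 0 0.001 0 0 0 -0.4" --pt "0 0 0 0 0 0 0.2" --pt "0 0 0 0 0 0 0.2" --pt "0 0 0 0 0 0 0.2"

```text
time_s: 14.9
ee_pos: [0.5441, 0.2043, 0.0226]
eef_rot: [-3.141, -0.0, -0.042]
force: [0.2, 0.9, -0.5]
grip_width: 0.056
grip_force: 0.0
```

Request:
jog_arm --pt "0 0 -0.025 0 0 0 0.2" --pt "0 0 -0.048 0 0 0 0.2" --pt "0 0 -0.045 0 0 0 0.2" --pt "0.007 0.036 0 0 0 0 0.2" --pt "0.007 0.036 0 0 0 0 0.2"

```text
time_s: 15.4
ee_pos: [0.5554, 0.1315, 0.1419]
eef_rot: [-3.141, -0.003, -0.04]
force: [-0.0, 0.2, 0.0]
grip_width: 0.0565
grip_force: 0.0
```

Request:
jog_arm --pt "0.006 0.036 0 0 0 0 0.2" --pt "0.007 0.037 0 0 0 0 0" --pt "0.006 0.036 0 0 0 0 0" --pt "0.007 0.037 0 0 0 0.01 0" --pt "0 0 0 0 0 0 0"

```text
time_s: 15.9
ee_pos: [0.575, -0.0189, 0.1404]
eef_rot: [3.141, -0.0, -0.056]
force: [0.0, 0.6, 0.2]
grip_width: 0.0473
grip_force: 0.0
```

Run:
```python
from h import *
import pickle
o=ctrl.get_obs();m=ctrl.camera_model("wrist"); a=ctrl.camera("wrist")
pickle.dump(m,open("w6.pkl","wb"));cv2.imwrite("pics/w6.png",cv2.convertScaleAbs(a[...,::-1],alpha=1.8))
print(o["time_s"],o["ee_pos"],o["eef_rot"],o["force"],o["grip_width"])
```

```text
15.9 [ 0.57501922 -0.01888028  0.14037614] [ 3.14110493e+00 -1.09435037e-04 -5.63276887e-02] [0.03986816 0.58594632 0.1522611 ] 0.0472552035276895
```

View pics/w6.png

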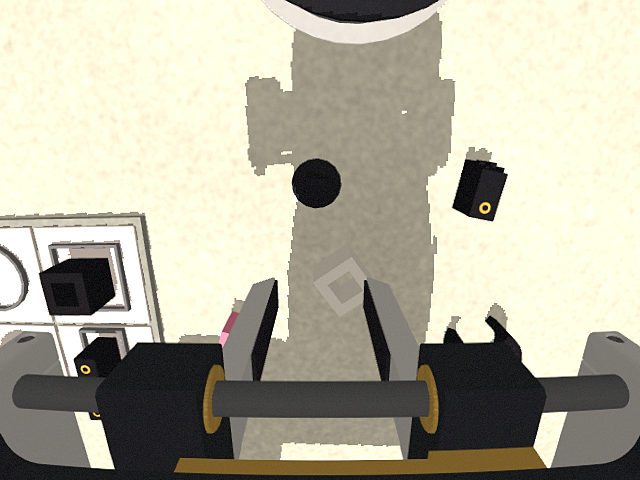

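Run:
```python
import cv2
a=cv2.imread("pics/w6.png")[145:225,275:365]
a=cv2.convertScaleAbs(cv2.resize(a,None,fx=6,fy=6,interpolation=cv2.INTER_CUBIC),alpha=4,beta=-90)
cv2.imwrite("pics/w6c.png",a)
```

```text
(no output)
```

View pics/w6c.png

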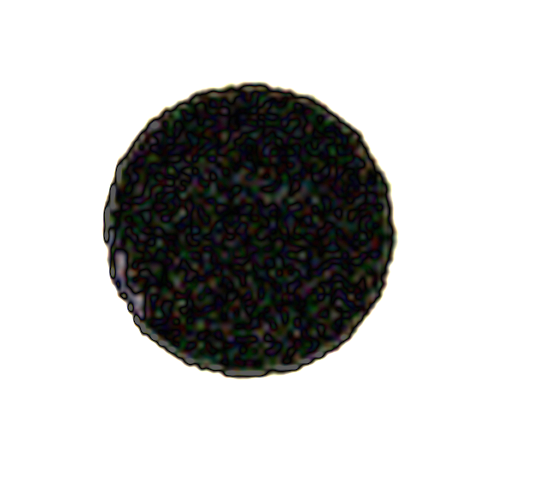

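The stem is lost in the shadow here. I'll use the earlier lit view of it instead.

Run:
```python
import cv2
a=cv2.imread("pics/w5.png")[0:80,385:465]
a=cv2.GaussianBlur(cv2.resize(a,None,fx=7,fy=7,interpolation=cv2.INTER_CUBIC),(0,0),2)
cv2.imwrite("pics/w5c.png",cv2.convertScaleAbs(a,alpha=2.5,beta=-30))
```

```text
(no output)
```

View pics/w5c.png

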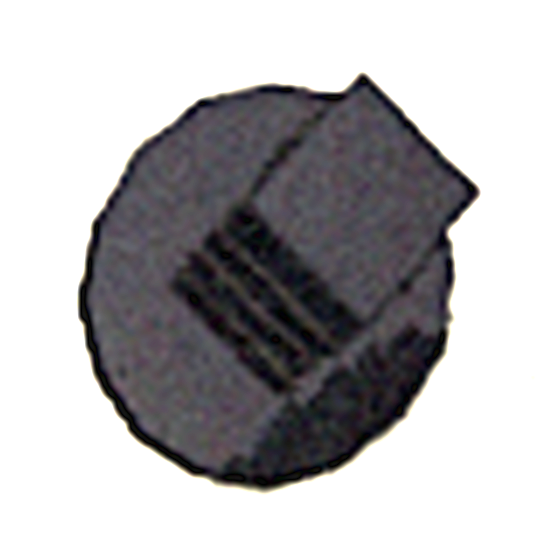

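The crop shows the stem's top face clearly, with corners at (363,78), (475,190), (360,322) and (240,205).

Run:
```python
from h import *
import pickle
m=pickle.load(open("w5.pkl","rb"))
w=px2w("wrist",np.array([(363,78),(475,190),(360,322),(240,205)])/7+[385,0],.04,m)[:,:2]
print(w.mean(0)); e=np.roll(w,-1,0)-w; print(np.hypot(*e.T),np.arctan2(e[:,1],e[:,0])%(np.pi/2))
c=px2w("wrist",[(316.7,183.3)],.004,pickle.load(open("w6.pkl","rb")))[0];print(c)
```

```text
[ 0.61770463 -0.0182366 ]
[0.01594763 0.01704342 0.01700239 0.01713004] [1.47453519 1.46012643 1.47682702 1.39855539]
[ 0.61869136 -0.0188179   0.004     ]
```

Run:
```python
from h import *
plan([(.618,-.0185,.075,-.11,0),(.618,-.0185,.016,-.11,0)],step=.04)
print("carry")
plan([(.618,-.0185,.125,-.11,-.8),(.548,.305,.125,-.06,-.8),(.548,.305,.035,-.06,-.8)],step=.042,start=(.618,-.0185,.017,-.11))
```

```text
[[0.022,-0.0,0.033,0,0,0.03,0],[0.021,-0.001,0.032,0,0,0.02,0],[0.0,-0.0,0.03,0,0,0.0,0],[0.0,-0.0,0.029,0,0,0.0,0]]
end [ 0.6178 -0.0189  0.0163] -0.105
carry
[[0.0,0.0,-0.036,0,0,-0.0,-0.8],[0.0,0.0,-0.036,0,0,-0.0,-0.8],[0.0,0.0,-0.036,0,0,-0.0,-0.8],[-0.013,-0.039,-0.0,0,0,-0.01,-0.8],[-0.013,-0.039,-0.0,0,0,-0.01,-0.8]]
[[-0.012,-0.04,-0.0,0,0,-0.01,-0.8],[-0.012,-0.04,-0.0,0,0,-0.0,-0.8],[-0.012,-0.04,-0.0,0,0,-0.01,-0.8],[-0.012,-0.039,-0.0,0,0,-0.0,-0.8],[-0.011,-0.04,-0.0,0,0,-0.01,-0.8]]
[[-0.011,-0.04,-0.0,0,0,-0.0,-0.8],[-0.0,0.0,0.03,0,0,-0.0,-0.8],[-0.0,0.0,0.03,0,0,-0.0,-0.8],[-0.0,0.0,0.03,0,0,-0.0,-0.8]]
end [0.5484 0.3054 0.035 ] -0.06
```

Request:
jog_arm --pt "0.022 0 0.033 0 0 0.03 0" --pt "0.021 -0.001 0.032 0 0 0.02 0" --pt "0 0 0.036 0 0 0 0" --pt "0 0 0.02 0 0 0 0" --pt "0 0 0.003 0 0 0 0"

```text
time_s: 16.45
ee_pos: [0.6162, -0.0158, 0.0136]
eef_rot: [-3.142, 0.005, -0.101]
force: [-0.2, -0.8, 0.6]
grip_width: 0.0469
grip_force: 0.0
```

Request:
jog_arm --pt "0 0 0 0 0 0 -0.8" --pt "0 0 0 0 0 0 -0.8" --pt "0 0 0 0 0 0 -0.8" --pt "0 0 0 0 0 0 -0.8" --pt "0 0 0 0 0 0 -0.8"

```text
time_s: 16.95
ee_pos: [0.6182, -0.0171, 0.0175]
eef_rot: [-3.141, -0.001, -0.102]
force: [-2.4, 0.5, 6.4]
grip_width: 0.0179
grip_force: 15.0
```

Gripped at 17.9 mm, as expected for the stem.

Request:
jog_arm --pt "0 0 -0.02 0 0 0 -0.8" --pt "0 0 -0.044 0 0 0 -0.8" --pt "0 0 -0.044 0 0 0 -0.8" --pt "-0.013 -0.039 0 0 0 -0.01 -0.8" --pt "-0.013 -0.039 0 0 0 -0.01 -0.8"

```text
time_s: 17.45
ee_pos: [0.5997, 0.0634, 0.1261]
eef_rot: [-3.141, -0.003, -0.084]
force: [0.3, 1.1, -0.8]
grip_width: 0.0178
grip_force: 15.0
```

Request:
jog_arm --pt "-0.012 -0.04 0 0 0 -0.01 -0.8" --pt "-0.012 -0.04 0 0 0 0 -0.8" --pt "-0.012 -0.04 0 0 0 -0.01 -0.8" --pt "-0.012 -0.039 0 0 0 0 -0.8" --pt "-0.011 -0.04 0 0 0 -0.01 -0.8"

```text
time_s: 17.95
ee_pos: [0.5539, 0.2672, 0.1248]
eef_rot: [-3.141, -0.0, -0.052]
force: [0.1, 0.3, 0.1]
grip_width: 0.018
grip_force: 15.0
```

Request:
jog_arm --pt "-0.011 -0.04 0 0 0 0 -0.8" --pt "0 0 0.03 0 0 0 -0.8" --pt "0 0 0.03 0 0 0 -0.8" --pt "0 0 0 0 0 0 -0.8"

```text
time_s: 18.35
ee_pos: [0.5436, 0.3056, 0.0608]
eef_rot: [3.138, 0.006, -0.052]
force: [0.3, -0.0, -0.5]
grip_width: 0.0178
grip_force: 15.0
```

Run:
```python
from h import *
o=ctrl.get_obs();print(o["ee_pos"],o["force"],o["grip_width"])
plan([(.548,.305,.033,-.06,-.8)],step=.02)
```

```text
[0.54362609 0.30558293 0.06076985] [ 0.2894646  -0.0207542  -0.49147613] 0.01779619115692952
[[0.002,0.0,0.014,0,0,0.0,-0.8],[0.002,0.0,0.014,0,0,0.01,-0.8]]
end [0.5476 0.3054 0.0328] -0.062
```

Request:
jog_arm --pt "0.002 0 0.018 0 0 0 -0.8" --pt "0 0 0.01 0 0 0 -0.8" --pt "0 0 0 0 0 0 -0.8"

```text
time_s: 18.65
ee_pos: [0.5474, 0.3058, 0.0362]
eef_rot: [3.141, 0.001, -0.053]
force: [0.5, 0.5, 0.4]
grip_width: 0.0179
grip_force: 15.0
```

Contact should come at about z = 0.026.

Request:
jog_arm --pt "0 0 0.007 0 0 0 -0.8" --pt "0 0 0.002 0 0 0 -0.8" --pt "0 0 0.001 0 0 0 -0.8" --pt "0 0 0 0 0 0 -0.8"

```text
time_s: 19.05
ee_pos: [0.5477, 0.3062, 0.0267]
eef_rot: [-3.141, -0.0, -0.052]
force: [0.4, -0.8, -0.3]
grip_width: 0.0177
grip_force: 15.0
```

Request:
jog_arm --pt "0 0 0.001 0 0 0 -0.8" --pt "0 0 0.001 0 0 0 -0.8" --pt "0 0 0 0 0 0 -0.8"

```text
time_s: 19.35
ee_pos: [0.5479, 0.3063, 0.026]
eef_rot: [-3.141, -0.001, -0.052]
force: [-6.5, -3.1, 13.6]
grip_width: 0.0176
grip_force: 15.0
```

Request:
jog_arm --pt "0 0 0 0 0 0 -0.2" --pt "0 0 0 0 0 0 -0.2" --pt "0 0 0 0 0 0 -0.2" --pt "0 0 0 0 0 0 -0.2"

```text
time_s: 19.75
ee_pos: [0.5476, 0.3061, 0.0243]
eef_rot: [3.141, 0.0, -0.052]
force: [-0.5, 0.4, -0.7]
grip_width: 0.0373
grip_force: 0.0
```

Request:
jog_arm --pt "0 0 -0.02 0 0 0 -0.2" --pt "0 0 -0.045 0 0 0 -0.2" --pt "0 0 -0.045 0 0 0 -0.2" --pt "-0.02 0.03 -0.03 0 0 0 -0.2" --pt "-0.03 0.03 -0.02 0 0 0 -0.2"

```text
time_s: 20.25
ee_pos: [0.4948, 0.2484, 0.1864]
eef_rot: [-3.141, -0.002, -0.052]
force: [0.5, -0.2, 0.6]
grip_width: 0.0373
grip_force: 0.0
```

Request:
jog_arm --pt "-0.03 0.04 -0.01 0 0 0 -0.2" --pt "-0.03 0.04 0 0 0 0 -0.2" --pt "-0.02 0.03 0 0 0 0 -0.2" --pt "0 0 0 0 0 0 -0.2"

```text
time_s: 20.65
ee_pos: [0.4078, 0.1418, 0.1947]
eef_rot: [3.142, -0.001, -0.054]
force: [-0.0, -0.6, -0.1]
grip_width: 0.0373
grip_force: 0.0
```

Run:
```python
from h import *
o=ctrl.get_obs(); print(o["time_s"],o["ee_pos"])
w=cv2.convertScaleAbs(ctrl.camera("wrist")[...,::-1],alpha=1.4); s=ctrl.camera("side")[...,::-1]
s=cv2.resize(s[270:430,230:400],(425,400)); 
cv2.imwrite("pics/fin.png",np.hstack([cv2.resize(s,(375,400)),cv2.resize(w[:400,:425],(425,400))]))
```

```text
20.65 [0.40784157 0.14182719 0.19474711]
```

View pics/fin.png

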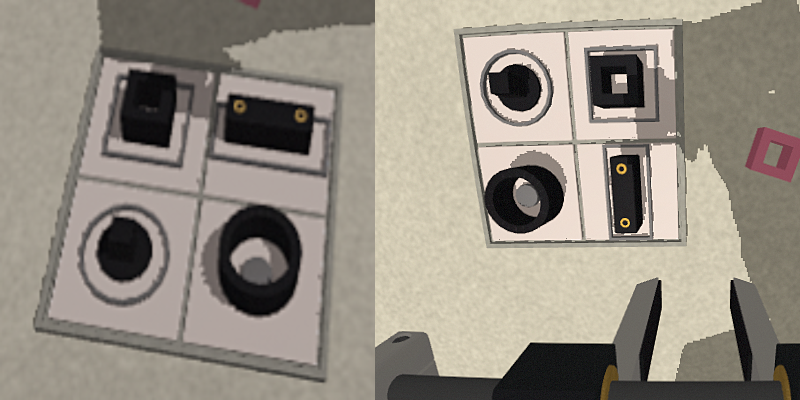

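Both views show all four parts upright in their nests. The ring is over the post, and the bar, sleeve and plug are clear of their pocket walls.

```bash
python3 -c "
from station import ctrl
print(ctrl.hand_in())"
```

```text
the job is handed in; nothing more can be done
None
```

The kit is packed and handed in at about 21 s: ring, bar, sleeve and plug stand upright in their nests in the final camera views, and the two failed prints were not touched.

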